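Tip the reserved tube carton out of the stock row and pack it in the job bin

ROBOT

A 7-joint arm with a two-finger parallel gripper is mounted at the origin on a cart in front of the work surface, level with it; the furniture and walls round the work are solid. World frame = base frame: x ahead of the robot, y to its left, z up, the work surface at z = 0. Lengths are in m, angles in rad, forces in N, time in s.
With the tool pointing down it reaches from about 0.425 to 0.825 m from the base axis. Payload 3.6 kg.
Tool frame: the origin (TCP) lies at the very end of the fingers, on their centre line; the grasp point (between the pads) lies 19 mm behind it (manip.tcp_to_grasp is the distance from the TCP to the grasp point, in m); z points along the fingers, y is the direction in which the jaws open and shut (so a half turn about z gives the same grasp; the last joint's range is limited). The gripper opens to 85 mm and grips with 20 to 120 N. Pads are 22 mm wide; open, the fingers measure 114 mm over their backs; the gripper's body (76 mm by 85 mm) begins 54 mm behind the grasp point. The pads swing forward as they close: fully open they stand 13 mm farther back than shut.
Start: joints at [1.282, 0.615, -0.013, 1.423, 0.008, 1.103, -0.04], TCP at [0.169, -0.628, 0.231] pointing down, gripper open.
Joint ranges: [-3.12, 3.12], [-0.3, 2.06], [-1.34, 1.32], [0.26, 2.42], [-1.36, 4.5], [0.01, 1.98], [-2.84, 2.84]. Speed limits (rad/s): [2.79, 2.79, 3.14, 3.14, 3.14, 3.14, 3.14].

INTERFACE

Orientations are given as a 3x3 rotation matrix whose columns are the frame's x, y, z axes.
In Python, from station import manip, command_gripper, viewer, order, models, get_time_s, get_joint_pos, get_qd, get_joint_torque, get_tool_pos, get_tcp_rot, get_force, get_ft_torque, get_finger_gap gives the robot as it stands. Calls block until the motion is done:
- manip.reach(position, orientation): joint-space move of the TCP to a pose.
- manip.line_to(position, orientation=None, velocity=0.15, threshold=None): straight line of the TCP; orientation=None keeps the orientation; velocity is the mean speed in m/s. With threshold (N) it stops when the force on the tool has changed by that much, and returns True; else False.
- manip.move_j(angles): joint-space move.
- command_gripper(opening, effort=None): finger opening in m; effort is the grip in N (None keeps the last); returns when the fingers have stopped.
- manip.pause(seconds).
- manip.ik(position, orientation): joint angles nearest the present ones, or None.
- viewer.snapshot(name): name is "scene" or "side" or "wrist"; returns (picture, depth): 400x640x3 uint8, red, green, blue; 400x640 float32, m along the optical axis (not along the pixel's ray), 0 where there is no reading.
- viewer.get_calibration(name): a dict with "fovy" (degrees; the focal length in pixels is half the picture's height over the tangent of half this angle, whatever the lens; pixels are square), "cx", "cy" (the principal point, pixels), "R" (3x3) and "t" (3): a world point X has camera coordinates R X + t. Camera axes: x right, y down, z forward; pixel columns grow to the right and rows downward; lengths in m; the calibration is good to about 2 mm. The wrist camera is an equidistant fisheye: a pixel r from the principal point sees the ray r / f radians off the axis. A picture is of the moment at which its call begins: read the wrist's pose just before it. get_calibration takes no time and is no camera call; for the wrist camera it gives the pose at the moment of the call.
A pose or a line that the arm cannot do raises manip.IKError and nothing moves.
- order.hand_in(): hands the job in, once; it reports no verdict.
Trained networks look in the newest picture that a camera, given by its name, has taken for a name from the list of things; names that differ only in an ending like _2 or _b are one class to them, and where a whole thing is asked for, a point or a joint stands for the part that bears it (a point fixed in the world has none). Each returns a list of dicts, best first, with "conf" (0 to 1); they miss things now and then, are a little off and sometimes report something else, mostly with a low value. They report only what shows in the picture. A call takes as long as a camera call.
- models.silhouettes(thing, camera): "pixels" (400x640 bool, what is visible of it) and "xy" ([column, row] in pixels, amid what is visible of it).
Readings, each from a call of its own:
- get_time_s(): time.
- get_joint_pos(): joint angles.
- get_qd(): joint speeds.
- get_joint_torque(): joint torques, N m.
- get_tool_pos(): TCP position.
- get_tcp_rot(): TCP orientation.
- get_force(): force on the tool from outside, world axes, zero at the start.
- get_ft_torque(): the same for the moment, N m.
- get_finger_gap(): finger opening in m.
Only numpy, scipy, OpenCV 4.12 (cv2) and the standard library are available. Lean on these libraries where they do the work, as an engineer would, in place of code of your own. Each camera call takes 0.05 s, during which the arm holds its last target.

TASK

Tip the tube carton with the orange dot forward out of the tightly packed row so that it leans on the rack's front rail, draw it out, and stand it upright on the open bench to change your grip. Then take it by its front and back faces and lower it upright into the gap between the goods in the blue job bin, right down on the bin's floor. Leave the other cartons of the row, and the goods in the bin, standing where they are.

Things in the scene. Friction and masses are not known exactly. Their poses are not given: they have to be found in the camera images.
- carton_dot: wanted carton: white, blue band at the foot of its front, round 28 mm orange sticker on top and front. Stands on end in the rack in the 2nd, 3rd or 4th of five places: 45 wide x 65 deep x 105 mm tall, 90-180 g, rigid, about 1.5 mm of air to each neighbour. Origin: centre of its back face, 52.5 mm up; own y axis up along its height, own z out of its front face, own x along the row
- dot_mid (a point): middle of carton_dot: 32.5 mm in front of its back face, 52.5 mm below its top; axes as the carton
- rack: fixed grey steel rack, 240 wide x 86 deep x 148 tall, with five equal cartons 46.5 mm apart, tops 127 mm up, fronts at x = -26 mm. x to the back (open front faces -x), y along the row, z up; origin on the bench under step_edge. Back wall and ends closed: no finger fits behind or between the cartons. Tilted carton: upper front clear of the row; pull it out along its own lean
- step_edge (a point): rack, middle of the front edge of its upper step, 22 mm above the bench. The step carries only the rear 39 mm of each carton (balance point 6.5 mm behind the edge). Pressed lightly on the open part of its top and drawn to the front by fingertip friction, a carton rocks over this edge; past 7 degrees it falls forward by itself and stays leaning at about 25 degrees
- rail (a point): rack, middle of the 6 mm steel front rail (32 mm in front of step_edge, centre 22 mm up); between them a trough, floor 11 mm up. A tipped carton stands with its foot in the trough and its front on the rail; its top front edge is then about 68 mm in front of step_edge, 106 mm up. The two sides of its upper front, 45 mm apart, can then be pinched
- hood_edge (a point): rack, middle of the front edge of the hood over the rear of the row (6 mm behind step_edge; underside 139 mm, top 148 mm above the bench). It stops a carton from being lifted straight up; the front 32 mm of each carton's top lie open before it
- carton_a: white tube carton with a blue band, no dot: another of the packed row, 45 wide x 65 deep x 105 tall, 130 g; origin and axes as carton_dot. Must stay standing in the rack
- carton_b: white tube carton with a blue band, no dot: another of the packed row, 45 wide x 65 deep x 105 tall, 130 g; origin and axes as carton_dot. Must stay standing in the rack
- carton_c: white tube carton with a blue band, no dot: another of the packed row, 45 wide x 65 deep x 105 tall, 130 g; origin and axes as carton_dot. Must stay standing in the rack
- carton_d: white tube carton with a blue band, no dot: another of the packed row, 45 wide x 65 deep x 105 tall, 130 g; origin and axes as carton_dot. Must stay standing in the rack
- job_bin: fixed blue open bin, white card with orange dot on its front (-x) side; outside 91 (x) x 140 (y) x 45 mm tall, walls and floor 3 mm; origin under its centre on the bench, z up. The bench to its left, between rack and robot, is free for setting things down
- gap (a point): job bin: middle of the gap on the bin's inner floor (3 mm above the bench); axes as the bin. 55 mm free along y between the goods, 85 mm along x between the walls: the carton fits only with its 45 mm width along y and no finger fits beside it, so it must be held by front and back (65 mm apart, along x). In place its top is 108 mm above the bench
- bin_tube: white tube carton with a red band standing on end in the bin on the +y side of the gap: 45 wide x 50 deep x 100 tall, 160 g, loose; origin: centre of its back face; own y axis up
- bin_pads: black brake-pad carton with a yellow band standing in the bin on the -y side of the gap: 30 wide x 60 deep x 85 tall, 120 g, loose; origin: centre of its underside; z up

How it is judged:
On the way, in this order (a step that is already met when the one before it is completed fails the run):
1. the dotted carton leans forward in its place in the rack (tilted 19 to 40 degrees, foot still in the rack) (angle between carton_dot's own y axis and vertical between 0.33 and 0.7 rad and z of dot_mid in the frame of rack below 0.082 m and x of dot_mid in the frame of rack between -0.04 and 0 m and y of dot_mid in the frame of rack between -0.1 and 0.1 m), for 0.2 s.
2. the dotted carton stands upright on the bench, let go, away from the bin (angle between carton_dot's own y axis and vertical below 0.1 rad and height (world z) of dot_mid between 0.047 and 0.058 m and contact force between carton_dot and the fingers below 0.05 N and horizontal distance between dot_mid and gap above 0.08 m and linear speed of carton_dot below 0.03 m/s), for 0.2 s.
At the end, for the whole second after the job is handed in: The dotted carton stands upright (5 degrees) in the gap of the job bin, its foot within 5 mm of the bin's floor, centred within 12 mm across the gap and 25 mm along it, at rest; the other row cartons and the bin's goods stand upright within 25 mm of where they were (x of dot_mid in the frame of gap between -0.025 and 0.025 m and y of dot_mid in the frame of gap between -0.012 and 0.012 m and z of dot_mid in the frame of gap below 0.0575 m and angle between carton_dot's own y axis and vertical below 0.08 rad and linear speed of carton_dot below 0.02 m/s and angle between each of carton_a, carton_b, carton_c, carton_d, bin_tube's own y axis and vertical below 0.1 rad and distance of each of carton_a, carton_b, carton_c, carton_d, bin_tube, bin_pads from where it was at the start of the episode below 0.025 m and angle between bin_pads's own z axis and vertical below 0.1 rad); the robot touches nothing.
It fails at once if another carton of the row, or one of the bin's goods, is tipped (over 14 degrees) or shifted more than 35 mm (angle between any of carton_a, carton_b, carton_c, carton_d, bin_tube's own y axis and vertical above 0.25 rad or distance of any of carton_a, carton_b, carton_c, carton_d, bin_tube, bin_pads from where it was at the start of the episode above 0.035 m or angle between bin_pads's own z axis and vertical above 0.25 rad).
It also fails if it takes over 67 s, if anything falls off the work surface, if the arm or the gripper's body presses on something with over 40 N, if the wrist force passes 120 N, or if a joint passes its speed limit or range.

## Working session

There is one attempt and no reset: what is moved stays moved. The work goes in short steps, each a Python script; the robot and the scene stay as the last script left them, time stands still between calls to the robot, and variables do not carry over. Pictures are saved under pics/ and viewed, and the job is handed in when it is done.

```bash
ls; mkdir -p pics; cat > h.py <<'E'
from station import *
import numpy as np, cv2
def snap(cam,fn=None):
    im,d=viewer.snapshot(cam)
    if fn: cv2.imwrite('pics/'+fn,cv2.cvtColor(im,cv2.COLOR_RGB2BGR))
    return im,d
def cloud(cam,d,cal=None):
    c=cal or viewer.get_calibration(cam)
    f=200/np.tan(np.radians(c['fovy'])/2)
    v,u=np.mgrid[0:400,0:640].astype(float)
    x=(u-c['cx'])/f;y=(v-c['cy'])/f
    if cam=='wrist':
        r=np.hypot(x,y);s=np.where(r>1e-6,np.tan(r)/np.maximum(r,1e-9),1);x*=s;y*=s
    P=np.stack([x*d,y*d,d],-1)
    return (P-np.array(c['t']))@np.array(c['R'])
E
python3 - <<'E'
from h import *
for c in ('scene','side'):
    im,d=snap(c,c+'0.png'); print(c,viewer.get_calibration(c))
    P=cloud(c,d); np.savez('%s0.npz'%c,im=im,d=d,P=P)
    for n in ('carton_dot','rack','job_bin','bin_tube','bin_pads'):
        for s in models.silhouettes(n,c)[:2]:
            m=s['pixels']&(d>0); q=P[m]
            print(c,n,round(s['conf'],2),np.round(s['xy']),m.sum(),np.round(np.percentile(q,[2,50,98],axis=0),3).tolist() if len(q) else '')
print(get_time_s(), get_tool_pos(),get_tcp_rot())
E
```

```text
pics
scene {'fovy': 42.581565027557744, 'cx': 317.76241896895687, 'cy': 195.92800264390465, 'R': array([[-0.76823432, -0.63990803,  0.01826887],
       [-0.45470262,  0.5253555 , -0.71919895],
       [ 0.45062353, -0.56082022, -0.69456398]]), 't': array([0.46038611, 0.36993141, 1.21602514])}
scene carton_dot 0.75 [287. 230.] 483 [[0.605, 0.098, 0.03], [0.611, 0.122, 0.115], [0.646, 0.145, 0.132]]
scene rack 0.84 [273. 221.] 1946 [[0.592, -0.037, 0.007], [0.647, 0.131, 0.122], [0.689, 0.201, 0.15]]
scene job_bin 0.67 [379. 221.] 743 [[0.444, -0.235, 0.0], [0.471, -0.11, 0.028], [0.543, -0.091, 0.052]]
scene bin_tube 0.64 [376. 204.] 556 [[0.464, -0.144, 0.028], [0.483, -0.107, 0.088], [0.513, -0.097, 0.108]]
scene bin_pads 0.59 [389. 192.] 447 [[0.469, -0.228, 0.014], [0.491, -0.203, 0.072], [0.527, -0.196, 0.093]]
side {'fovy': 48.98947618058462, 'cx': 320.07248532649595, 'cy': 205.71414142598988, 'R': array([[ 0.95974209, -0.28049776,  0.0147015 ],
       [-0.09922225, -0.3875315 , -0.91650111],
       [ 0.2627738 ,  0.87814597, -0.39976191]]), 't': array([-0.59896042,  0.14964864,  1.05982297])}
side carton_dot 0.62 [336. 218.] 1686 [[0.591, -0.047, 0.005], [0.66, -0.036, 0.059], [0.695, 0.189, 0.147]]
side carton_dot 0.54 [304. 191.] 291 [[0.604, 0.091, 0.026], [0.608, 0.116, 0.094], [0.649, 0.141, 0.128]]
side rack 0.64 [337. 218.] 1572 [[0.593, -0.047, 0.006], [0.661, -0.037, 0.059], [0.694, 0.185, 0.147]]
side job_bin 0.78 [287. 277.] 1229 [[0.443, -0.243, 0.0], [0.48, -0.235, 0.027], [0.543, -0.102, 0.048]]
side bin_tube 0.85 [278. 239.] 784 [[0.463, -0.152, 0.008], [0.479, -0.146, 0.08], [0.514, -0.108, 0.104]]
side bin_pads 0.83 [290. 260.] 683 [[0.468, -0.236, 0.046], [0.495, -0.231, 0.074], [0.528, -0.206, 0.089]]
0.6 [ 0.16890065 -0.62763064  0.23131012] [[ 9.65636519e-01  2.59896344e-01  5.19433548e-05]
 [ 2.59896340e-01 -9.65636519e-01  7.36432018e-05]
 [ 6.92979992e-05 -5.76126773e-05 -9.99999996e-01]]
```

```bash
python3 - <<'E'
import cv2
a=cv2.imread('pics/scene0.png');b=cv2.imread('pics/side0.png')
a=cv2.resize(a[150:300,180:450],None,fx=2.9,fy=2.9,interpolation=2)[:,:780];cv2.imwrite('pics/s0z.png',a)
b=cv2.resize(b[130:330,200:460],None,fx=2.9,fy=2.9,interpolation=2);cv2.imwrite('pics/d0z.png',b)
E
```

```text
(no output)
```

View pics/s0z.png

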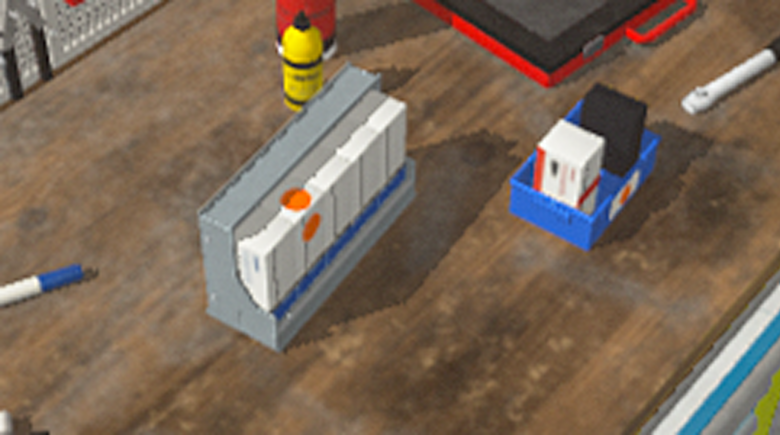

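View pics/d0z.png

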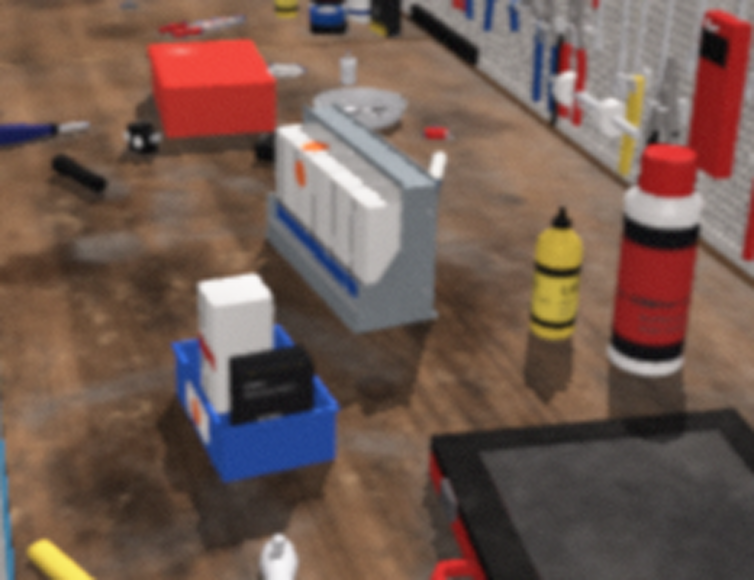

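The dotted carton is fourth counting from −y, second from the +y end. The bin is at about (0.49, −0.165). Next I'll fit the rack and bin poses, using a wrist view as well.

```bash
python3 - <<'E'
from h import *
def R_of(yaw):  # tool down, tool y along world dir (−sin,cos) 
    y=np.array([-np.sin(yaw),np.cos(yaw),0]);z=np.array([0,0,-1.]);x=np.cross(y,z);return np.stack([x,y,z],1)
for p,n in (((0.50,-0.16,0.36),'bin'),((0.55,0.08,0.36),'rack')):
    for yaw in (0,np.pi):
        try:
            q=manip.ik(p,R_of(yaw)); print(n,yaw,None if q is None else np.round(q,2))
        except Exception as e: print(e)
    manip.reach(p,R_of(0) if manip.ik(p,R_of(0)) is not None else R_of(np.pi))
    cal=viewer.get_calibration('wrist')
    im,d=snap('wrist','w_%s.png'%n); P=cloud('wrist',d,cal); np.savez('w_%s.npz'%n,im=im,d=d,P=P)
    for t in ('carton_dot','carton_a','rack','job_bin','bin_tube','bin_pads'):
        for s in models.silhouettes(t,'wrist')[:1]:
            m=s['pixels']&(d>0); q=P[m]
            print(t,round(s['conf'],2),np.round(s['xy']),m.sum(),np.round(np.percentile(q,[2,50,98],axis=0),3).tolist() if len(q) else '')
print(get_time_s())
E
```

```text
bin 0 [ 0.84  0.42 -0.87  1.55  0.32  1.33  1.51]
bin 3.141592653589793 [ 0.41  0.32 -0.21  1.56  0.07  1.27 -1.37]
carton_dot 0.76 [504. 242.] 1238 [[0.603, 0.097, 0.025], [0.609, 0.118, 0.115], [0.646, 0.142, 0.127]]
carton_a 0.95 [454. 250.] 1325 [[0.616, 0.005, 0.027], [0.62, 0.029, 0.109], [0.654, 0.051, 0.127]]
rack 0.87 [484. 275.] 3456 [[0.59, -0.045, 0.005], [0.646, 0.082, 0.123], [0.689, 0.191, 0.147]]
job_bin 0.65 [488. 273.] 3507 [[0.589, -0.045, 0.005], [0.646, 0.083, 0.134], [0.69, 0.191, 0.147]]
bin_tube 0.92 [354. 157.] 1537 [[0.463, -0.148, 0.012], [0.485, -0.126, 0.101], [0.513, -0.103, 0.103]]
bin_pads 0.84 [291. 161.] 1225 [[0.468, -0.233, 0.008], [0.494, -0.214, 0.086], [0.526, -0.2, 0.088]]
rack 0 [ 0.35  0.48 -0.87  1.47  0.37  1.37  1.03]
rack 3.141592653589793 [-0.08  0.37 -0.16  1.48  0.06  1.29 -1.81]
carton_dot 0.61 [362. 220.] 1603 [[0.604, 0.098, 0.03], [0.612, 0.12, 0.125], [0.643, 0.142, 0.127]]
carton_a 0.95 [265. 230.] 1532 [[0.622, -0.039, 0.027], [0.629, -0.016, 0.125], [0.662, 0.006, 0.127]]
rack 0.66 [330. 255.] 6259 [[0.591, -0.039, 0.005], [0.656, 0.079, 0.141], [0.689, 0.191, 0.147]]
job_bin 0.69 [188. 106.] 2318 [[0.444, -0.237, 0.0], [0.489, -0.148, 0.02], [0.542, -0.093, 0.047]]
bin_tube 0.79 [190. 127.] 1522 [[0.465, -0.146, 0.043], [0.489, -0.112, 0.101], [0.513, -0.1, 0.103]]
bin_pads 0.93 [149. 135.] 1492 [[0.469, -0.23, 0.006], [0.498, -0.203, 0.072], [0.526, -0.198, 0.088]]
4.375
```

```bash
python3 - <<'E'
import numpy as np,cv2
from h import *
for n in ('w_rack','w_bin'):
    Z=np.load(n+'.npz');P=Z['P'].reshape(-1,3);ok=Z['d'].reshape(-1)>0
    im=Z['im'].reshape(-1,3).astype(float)
    P=P[ok];im=im[ok]
    white=(im.min(1)>120)
    s=(P[:,0]>.58)&(P[:,0]<.70)&(P[:,1]>-.06)&(P[:,1]<.21)
    F=P[s&white&(P[:,2]>.05)&(P[:,2]<.115)]
    # front-line fit robust
    a=np.polyfit(F[:,1],F[:,0],1)
    for _ in range(6):
        r=F[:,0]-np.polyval(a,F[:,1]);k=abs(r)<.004;a=np.polyfit(F[k,1],F[k,0],1)
    print(n,'front line x=',a,'yaw',-np.arctan(a[0]),k.sum(),'yrange',np.percentile(F[k,1],[0.5,99.5]))
    H=P[s&(P[:,2]>.142)&(P[:,2]<.156)]
    print('hood',cv2.minAreaRect(H[:,:2].astype(np.float32)*1000),np.median(H[:,2]))
    T=P[s&white&(P[:,2]>.122)&(P[:,2]<.132)];print('tops z',np.median(T[:,2]),'rect',cv2.minAreaRect(T[:,:2].astype(np.float32)*1000))
    org=(im[:,0]>180)&(im[:,1]<140)&(im[:,2]<80)&s
    for nm,m in (('top',org&(P[:,2]>.122)),('front',org&(P[:,2]<.118))):
        print('dot',nm,m.sum(),P[m].mean(0).round(4),P[m].min(0).round(3),P[m].max(0).round(3))
    b=(P[:,0]>.42)&(P[:,0]<.57)&(P[:,1]>-.27)&(P[:,1]<-.06)
    B=P[b&(P[:,2]>.041)&(P[:,2]<.049)&(im[:,2]>im[:,0]*1.6)]
    print('bin rim',len(B),cv2.minAreaRect(B[:,:2].astype(np.float32)*1000))
    T=P[b&(P[:,2]>.097)];print('tube top',np.median(T[:,2]),cv2.minAreaRect(T[:,:2].astype(np.float32)*1000))
    T=P[b&(P[:,2]>.082)&(P[:,2]<.092)&(im.max(1)<90)];print('pads top',len(T),np.median(T[:,2]),cv2.minAreaRect(T[:,:2].astype(np.float32)*1000))
E
```

```text
w_rack front line x= [-0.13102891  0.62228815] yaw 0.1302866831546192 2061 yrange [-0.03974264  0.18678995]
hood ((661.7846069335938, 79.31446838378906), (39.16306686401367, 237.37518310546875), 7.33714485168457) 0.14457790755578454
tops z 0.1257216683414125 rect ((631.6171875, 74.81293487548828), (41.17667770385742, 233.42381286621094), 7.13878059387207)
dot top 93 [0.6292 0.1221 0.1264] [0.624 0.11  0.125] [0.634 0.133 0.128]
dot front 73 [0.6062 0.1184 0.1004] [0.604 0.107 0.09 ] [0.608 0.131 0.111]
bin rim 744 ((493.3847961425781, -165.92959594726562), (96.24148559570312, 144.92657470703125), 5.220020771026611)
tube top 0.10164779475957095 ((489.6382751464844, -124.04609680175781), (50.9018440246582, 46.44950866699219), 5.279473304748535)
pads top 615 0.0866674962821802 ((497.69500732421875, -215.90574645996094), (59.14064025878906, 32.58493423461914), 5.889862060546875)
w_bin front line x= [-0.13200371  0.62229499] yaw 0.1312449097170674 2232 yrange [-0.04219335  0.18574959]
hood ((661.6474609375, 78.93807983398438), (38.57884216308594, 238.37510681152344), 7.566792964935303) 0.1445993531061805
tops z 0.12568502372907023 rect ((632.8471069335938, 74.49006652832031), (43.27519989013672, 236.42906188964844), 7.203012466430664)
dot top 33 [0.6302 0.1215 0.1261] [0.627 0.112 0.125] [0.634 0.13  0.128]
dot front 67 [0.606  0.1185 0.1   ] [0.605 0.107 0.088] [0.608 0.131 0.112]
bin rim 811 ((493.335693359375, -166.9932861328125), (96.10045623779297, 144.24290466308594), 5.286325454711914)
tube top 0.4405084390418005 ((491.7390441894531, -160.65623474121094), (50.387184143066406, 149.480712890625), 4.045910835266113)
pads top 935 0.08665530002702246 ((497.304443359375, -216.88543701171875), (59.635581970214844, 31.850191116333008), 4.874923229217529)
```

View pics/w_rack.png

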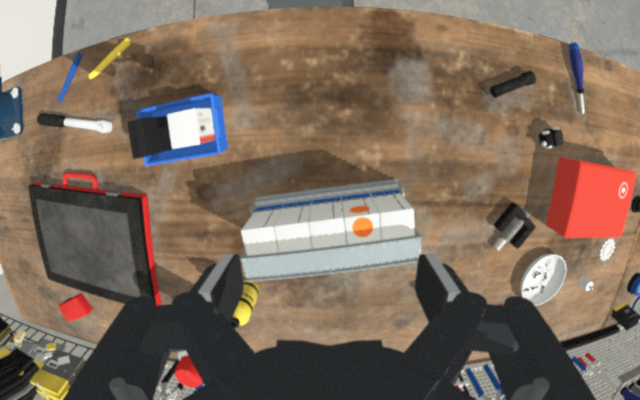

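View pics/w_bin.png

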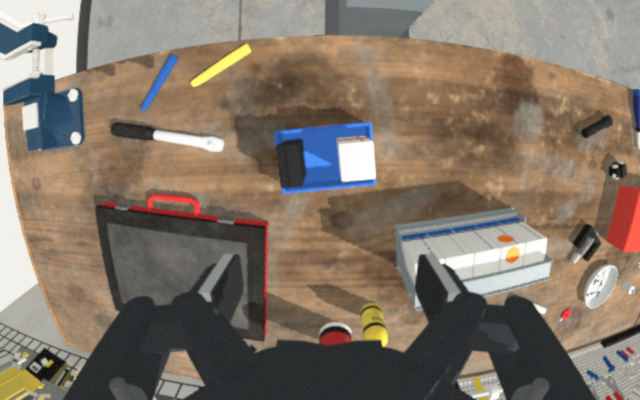

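Measurements agree: rack yaw is about 0.131 and bin yaw about 0.091. Carton_dot's front centre fits both its dot and the row pitch, at (0.6067, 0.1188). Now I'll tip it.

```bash
cat >> h.py <<'E'
YR=0.131
xr=np.array([np.cos(YR),np.sin(YR),0]);yr=np.array([-np.sin(YR),np.cos(YR),0]);zz=np.array([0,0,1.])
S4=np.array([0.6067,0.1188,0])+0.026*xr
def W(x,z,y=0): return S4+x/1000*xr+y/1000*yr+z/1000*zz
def Rt(tilt=0):  # tool y along -yr ; tool z down tilted toward +xr by tilt
    z=np.sin(tilt)*xr-np.cos(tilt)*zz; y=-yr; return np.stack([np.cross(y,z),y,z],1)
E
python3 - <<'E'
from h import *
for p,R in ((W(-14,160),Rt()),(W(-40,100),Rt(.436)),(W(-160,150),Rt(.436)),(W(-160,80),Rt())):
    q=manip.ik(p,R); print(None if q is None else np.round(q,2))
command_gripper(0.0,40)
manip.reach(W(-14,165),Rt())
manip.line_to(W(-14,134),velocity=.08)
f0=np.array(get_force()); print('f0',f0,get_finger_gap(),get_time_s())
hit=manip.line_to(W(-14,120),velocity=.015,threshold=2.5)
p=np.array(get_tool_pos()); print(hit,p, np.array(get_force())-f0)
z=p[2]*1000
x=-14
for i in range(12):
    x-=2; manip.line_to(W(x,z),velocity=.03)
    f=np.array(get_force())-f0; print(x,round(z,1),f.round(1),(f@xr).round(1))
    if i<10:
        if f[2]<2: z-=.7
        elif f[2]<4: z-=.3
        elif f[2]>8: z+=.3
manip.line_to(W(x-4,z+40),velocity=.15)
manip.pause(.4)
snap('scene','s1.png');snap('side','d1.png')
print(get_time_s())
E
python3 - <<'E'
import cv2,numpy as np
a=cv2.imread('pics/scene0.png')
a=cv2.imread('pics/s1.png')[150:300,180:450];b=cv2.imread('pics/d1.png')[130:280,230:420]
cv2.imwrite('pics/1z.png',cv2.resize(np.vstack([cv2.resize(a,None,fx=1,fy=1),np.pad(b,((0,0),(0,80),(0,0)))]),None,fx=1.95,fy=1.95))
E
```

```text
[-0.2   0.65 -0.04  1.57  0.03  0.92 -1.69]
[-0.33  0.6   0.11  2.09 -0.29  0.03 -1.41]
[-0.38  0.38  0.11  2.35  1.99  0.03  2.57]
[-0.23  0.59 -0.04  2.05  0.05  0.5  -1.75]
f0 [-0.08319307 -0.00229036  0.314913  ] -0.0001555390035274238 8.0083
True [0.61852136 0.12036051 0.12716651] [-0.42570144 -0.02269348  4.83991449]
-16 127.2 [-1.5 -0.2  2.1] -1.5
-18 126.9 [0.4 0.1 2. ] 0.4
-20 126.2 [-1.1 -1.   5. ] -1.3
-22 126.2 [-0.8 -1.3  4.4] -1.0
-24 126.2 [-0.4  0.4  3. ] -0.4
-26 125.9 [-1.  -0.1  3. ] -1.0
-28 125.6 [-0.8 -0.5  2.3] -0.8
-30 125.3 [ 0.2 -0.2  1.3] 0.1
-32 124.6 [-0.8 -0.2  2.6] -0.8
-34 124.3 [-0.8 -0.2  0.7] -0.8
-36 123.6 [-0.4  0.5  1.5] -0.4
-38 123.6 [ 0.1 -0.  -0. ] 0.1
12.4917
```

View pics/1z.png

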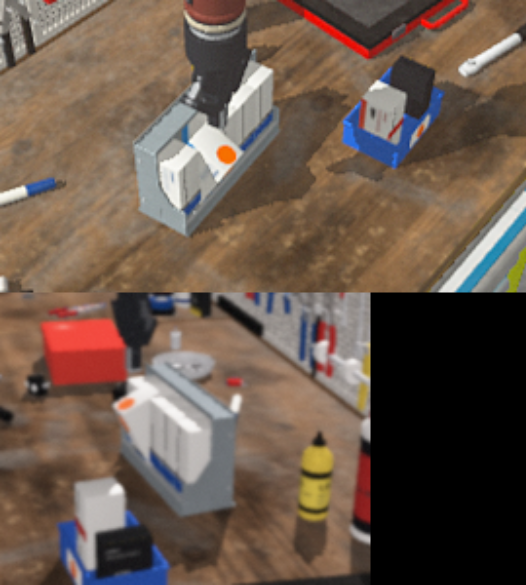

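The carton is leaning in the rack. I'll measure the lean from above before pinching.

```bash
python3 - <<'E'
from h import *
manip.reach(W(-90,300),Rt())
cal=viewer.get_calibration('wrist');im,d=snap('wrist','w2.png');P=cloud('wrist',d,cal)
s=models.silhouettes('carton_dot','wrist')
for k in s[:2]: print(k['conf'],k['xy'],k['pixels'].sum())
Q=P.reshape(-1,3)-S4; ok=(d.reshape(-1)>0); c=im.reshape(-1,3).astype(float)
L=np.stack([Q@xr,Q@yr,Q[:,2]],1)*1000
np.savez('w2.npz',L=L,c=c,ok=ok)
k=ok&(abs(L[:,1])<18)&(L[:,0]<45)&(L[:,0]>-90)&(L[:,2]>15)
for a in range(-76,20,4):
    m=k&(abs(L[:,0]-a)<2)
    if m.any(): print(a,m.sum(),np.percentile(L[m,2],[5,50,95]).round(0))
# lateral extents at upper front
m=ok&(L[:,0]<-32)&(L[:,0]>-66)&(L[:,2]>70)&(abs(L[:,1])<60); print('lat',np.percentile(L[m,1],[1,99]),m.sum())
m=ok&(c[:,0]>180)&(c[:,1]<140)&(c[:,2]<80)&(abs(L[:,1])<40)&(abs(L[:,0])<90)
t=m&(L[:,0]>-65+.0)
print('orange',L[m].mean(0),L[m].min(0),L[m].max(0))
for tl in (0,.1,.2,.3):
    print(tl,[None if (q:=manip.ik(W(x,z),Rt(a))) is None else q.round(2).tolist() for x,z,a in((-45,85,tl),(-75,145,tl),(-170,150,tl),(-170,80,tl-.436))])
print(get_time_s())
E
```

```text
0.75 [369.2, 75.3] 9433
0.63 [326.7, 122.7] 2970
-76 1650 [343. 358. 394.]
-72 8357 [367. 386. 400.]
-68 422 [105. 398. 402.]
-64 122 [105. 107. 108.]
-60 99 [107. 109. 111.]
-56 133 [109. 111. 112.]
-52 102 [111. 113. 114.]
-48 136 [113. 114. 116.]
-44 118 [115. 116. 117.]
-40 126 [117. 118. 119.]
-36 139 [118. 120. 121.]
-32 138 [120. 122. 123.]
-28 125 [122. 124. 125.]
-24 119 [124. 126. 127.]
-20 144 [126. 127. 129.]
-16 143 [128. 129. 130.]
-12 143 [129. 131. 132.]
-8 146 [126. 129. 132.]
-4 137 [116. 121. 125.]
0 107 [108. 111. 115.]
4 138 [101. 105. 143.]
8 219 [ 96. 145. 147.]
12 151 [140. 141. 142.]
16 150 [139. 141. 142.]
lat [-21.70467804  22.5661553 ] 1303
orange [-5.37006592e+01 -3.48438703e-02  1.12098254e+02] [-64.71934144 -11.96808856 105.88193667] [-43.06310316  12.58818852 117.80034204]
0 [[-0.21, 0.71, -0.04, 1.73, 0.04, 0.71, -1.71], [-0.21, 0.59, -0.05, 1.77, 0.04, 0.79, -1.71], [-0.22, 0.46, -0.05, 2.01, 0.04, 0.67, -1.74], [-0.19, 0.76, -0.06, 1.73, -0.01, 1.08, -1.68]]
0.1 [[-0.22, 0.67, -0.03, 1.82, 0.06, 0.55, -1.73], [-0.22, 0.55, -0.04, 1.85, 0.05, 0.64, -1.73], [-0.24, 0.43, -0.04, 2.09, 0.06, 0.52, -1.77], [-0.2, 0.71, -0.06, 1.81, 0.0, 0.95, -1.69]]
0.2 [[-0.24, 0.65, -0.01, 1.91, 0.08, 0.39, -1.75], [-0.23, 0.52, -0.02, 1.94, 0.08, 0.49, -1.76], [-0.27, 0.4, -0.02, 2.17, 0.1, 0.37, -1.81], [-0.2, 0.67, -0.06, 1.89, 0.01, 0.82, -1.7]]
0.3 [[-0.26, 0.63, 0.02, 1.99, 0.1, 0.22, -1.78], [-0.26, 0.5, 0.01, 2.02, 0.1, 0.33, -1.79], [-0.31, 0.38, 0.03, 2.26, 0.15, 0.21, -1.87], [-0.21, 0.63, -0.06, 1.97, 0.02, 0.68, -1.72]]
13.225
```

View pics/w2.png

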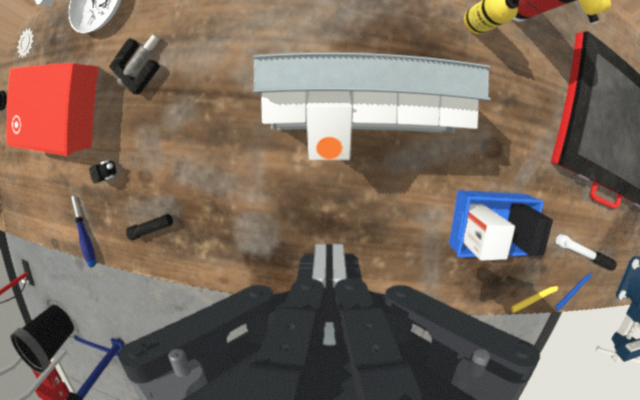

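The lean matches the description: top front edge at rack x ≈ −68, z ≈ 105, about 24.8°, ±22 laterally. Now I'll pinch it, draw it out along its lean and stand it on the bench.

```bash
python3 - <<'E'
from h import *
T=.2
command_gripper(0.070,60)
d=np.array([np.sin(T),-np.cos(T)])
def tp(p,k): return W(p[0]-d[0]*k,p[1]-d[1]*k)
g=(-43,79)
manip.reach(tp(g,75),Rt(T))
f0=np.array(get_force())
print('hit',manip.line_to(tp(g,0),Rt(T),velocity=.08,threshold=8),get_tool_pos(),W(*g))
command_gripper(0.03,60)
print('gap',get_finger_gap(),(np.array(get_force())-f0).round(1))
manip.pause(.1)
L=np.array([-.419,.908])*65
manip.line_to(W(g[0]+L[0],g[1]+L[1]),Rt(T),velocity=.08)
print('gap',get_finger_gap(),(np.array(get_force())-f0).round(1))
manip.line_to(W(-165,g[1]+L[1]),Rt(T),velocity=.12)
manip.line_to(W(-165,125),Rt(T-.433),velocity=.06)
cal=viewer.get_calibration('wrist');snap('wrist','w3.png');snap('scene','s3.png');snap('side','d3.png')
print('gap',get_finger_gap(),get_time_s())
E
python3 - <<'E'
import cv2,numpy as np
a=cv2.imread('pics/s3.png')[140:300,200:440];b=cv2.imread('pics/d3.png')[110:270,180:420]
cv2.imwrite('pics/3z.png',cv2.resize(np.hstack([a,b]),None,fx=1.66,fy=1.66))
E
```

```text
hit False [0.590188   0.11667229 0.0794941 ] [0.58984566 0.11657936 0.079     ]
gap 0.04446282032108139 [-0.1 -0.7  3.2]
gap 0.04441204643395777 [ 0.4 -0.4 -1.8]
gap 0.0445603272674688 18.7917
```

View pics/3z.png

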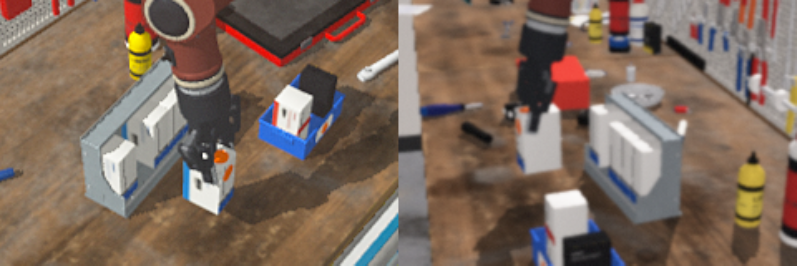

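View pics/w3.png

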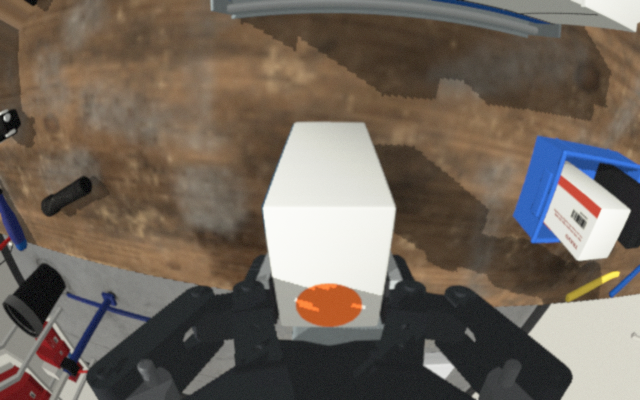

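The carton is held and the row is still standing. I'll check the top face's plane for uprightness, then lower it until contact.

```bash
cat >> h.py <<'E'
def plane(Q):
    c=np.median(Q,0);
    for _ in range(4):
        u,s,v=np.linalg.svd(Q-Q.mean(0),full_matrices=False);n=v[2];n=n if n[2]>0 else -n
        r=(Q-Q.mean(0))@n; Q=Q[abs(r)<max(.0015,2*r.std())] if len(Q)>50 else Q
    return n,Q
E
python3 - <<'E'
from h import *
cal=viewer.get_calibration('wrist');im,d=snap('wrist');P=cloud('wrist',d,cal)
m=np.zeros((400,640),bool);m[215:270,280:385]=True
n,Q=plane(P[m&(d>0)]); print('top n in rack frame',(n@xr).round(3),(n@yr).round(3),n[2].round(3),len(Q),Q.mean(0))
m[:]=0;m[140:195,305:360]=True
n2,Q2=plane(P[m&(d>0)]);print('back n',(n2@xr).round(3),(n2@yr).round(3),n2[2].round(3))
print(get_time_s())
E
```

```text
top n in rack frame -0.011 0.002 1.0 5743 [0.50561931 0.10451588 0.15882452]
back n 1.0 -0.001 0.005
18.8417
```

```bash
python3 - <<'E'
from h import *
R=Rt(.2-.433)
manip.line_to(W(-165,80),R,velocity=.08)
h=manip.line_to(W(-165,66),R,velocity=.015,threshold=4)
print(h,get_tool_pos(),get_force())
manip.pause(.1)
command_gripper(0.058,60); manip.pause(.2)
dz=R[:,2]; p=np.array(get_tool_pos())
manip.line_to(p-dz*.06,R,velocity=.1)
Rup=Rt()
# view from above
manip.reach(W(-144,260),Rup)
cal=viewer.get_calibration('wrist');im,d=snap('wrist','w4.png');P=cloud('wrist',d,cal)
L=P-W(-144,0); l=np.stack([L@xr,L@yr,L[...,2]],-1)
m=(d>0)&(abs(l[...,0])<.07)&(abs(l[...,1])<.06)&(l[...,2]>.098)&(l[...,2]<.112)
T=P[m];print(len(T),np.median(T[:,2]),cv2.minAreaRect(T[:,:2].astype(np.float32)*1000))
n,_=plane(T);print(n)
print(get_time_s(),get_joint_pos().round(2))
E
```

```text
True [0.46893344 0.10064012 0.07041706] [-0.60676307 -0.33006524  4.52152358]
2935 0.10367451959066228 ((489.5802917480469, 103.26451873779297), (65.64384460449219, 45.389102935791016), 7.390434741973877)
[0.00493066 0.00184728 0.99998614]
22.1917 [-0.21  0.35 -0.06  1.81  0.03  0.99 -1.72]
```

View pics/w4.png

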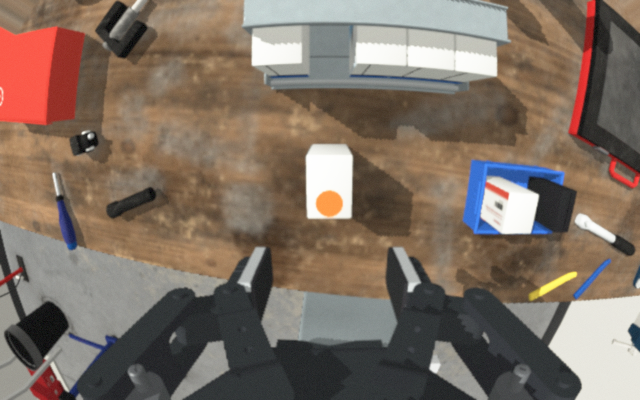

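It is standing upright on the bench at (0.4896, 0.1033), yaw 0.129. Next I'll take a close look over the bin and check IK for the turned grasp.

```bash
cat >> h.py <<'E'
def Rd(a,s=1): # tool down, tool y = s*(cos a, sin a)
    y=s*np.array([np.cos(a),np.sin(a),0]);z=-zz;return np.stack([np.cross(y,z),y,z],1)
E
python3 - <<'E'
from h import *
for s in (1,-1):
    for p,a in (((.4896,.1033,.07),.129),((.494,-.174,.28),.092),((.494,-.174,.075),.092)):
        q=manip.ik(p,Rd(a,s));print(s,None if q is None else q.round(2))
s=min((1,-1),key=lambda s:abs(manip.ik((.494,-.174,.28),Rd(.092,s))[6]))
manip.reach((.494,-.174,.28),Rd(.092,s))
cal=viewer.get_calibration('wrist');im,d=snap('wrist','w5.png');P=cloud('wrist',d,cal);np.savez('w5.npz',im=im,d=d,P=P)
a=.092;B0=np.array([.49335,-.1665,0]);xb=np.array([np.cos(a),np.sin(a),0]);yb=np.array([-np.sin(a),np.cos(a),0])
l=np.stack([(P-B0)@xb,(P-B0)@yb,P[...,2]],-1)*1000
ok=(d>0)&(abs(l[...,0])<60)&(abs(l[...,1])<85)
for nm,z0,z1 in (('tube',98,106),('pads',82,90),('rim',42,49)):
    m=ok&(l[...,2]>z0)&(l[...,2]<z1)
    if nm=='tube': m&=l[...,1]>0
    if nm=='pads': m&=l[...,1]<-20
    if nm=='rim': m&=(im[...,2]>1.5*im[...,0])
    T=l[m];print(nm,len(T),np.median(T[:,2]),cv2.minAreaRect(T[:,:2].astype(np.float32)),np.percentile(T[:,0],[1,99]),np.percentile(T[:,1],[1,99]))
print(get_time_s())
E
```

```text
1 [-0.03  0.64 -0.34  2.01  0.39  0.55 -0.51]
1 [ 0.52  0.38 -0.31  1.71  0.13  1.07  0.25]
1 [ 0.51  0.66 -0.32  1.94  0.35  0.59  0.05]
-1 [-0.72  0.75  0.75  2.03 -0.81  0.69 -2.45]
-1 [ 0.02  0.39  0.39  1.72 -0.17  1.06 -2.58]
-1 [ 0.13  0.65  0.25  1.96 -0.29  0.57 -2.47]
tube 2068 101.63159248005564 ((0.2716960906982422, 41.483123779296875), (49.83992385864258, 44.02766799926758), 0.016971448436379433) [-24.27138676  24.30397035] [19.7069876  63.37843457]
pads 1367 86.65018043366682 ((0.5299873352050781, -50.36064147949219), (60.40655517578125, 30.610576629638672), 0.20793113112449646) [-29.25515034  30.26348835] [-65.15606675 -35.39478106]
rim 1441 45.61513906013349 ((0.25058746337890625, -0.3272552490234375), (96.2827377319336, 144.958740234375), 0.44008955359458923) [-47.74223386  47.94300143] [-71.61356644  71.64266289]
23.9583
```

View pics/w5.png

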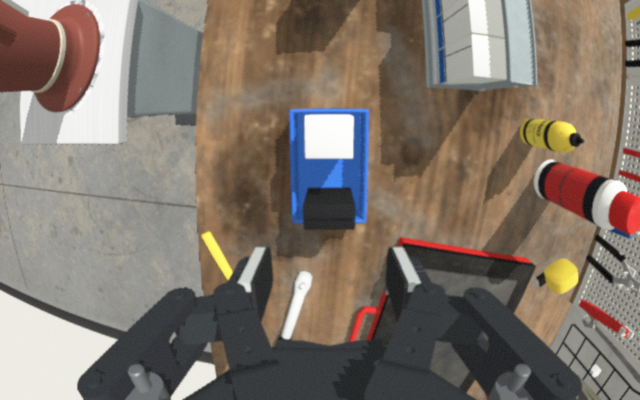

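Gap middle comes out at y_b ≈ −8.1 mm in the bin frame, 54 mm wide. Now I'll regrip by front and back and carry it over the bin.

```bash
python3 - <<'E'
from h import *
command_gripper(0.085,50)
c=np.array([.4896,.1033,0]);R=Rd(.129,1)
manip.reach(c+[0,0,.19],R)
print('hit',manip.line_to(c+[0,0,.072],R,velocity=.08,threshold=6),get_tool_pos())
command_gripper(0.05,50);print('gap',get_finger_gap(),get_force().round(1))
manip.pause(.1)
manip.line_to(c+[0,0,.215],R,velocity=.12)
R=Rd(.092,1); g=np.array([.4944,-.1746,0])
manip.line_to(g+[0,0,.215],R,velocity=.12)
cal=viewer.get_calibration('wrist');im,d=snap('wrist','w6.png');P=cloud('wrist',d,cal);np.savez('w6.npz',im=im,d=d,P=P)
snap('scene','s6.png');snap('side','d6.png')
m=(d>0)&(np.hypot(P[...,0]-g[0],P[...,1]-g[1])<.06)&(P[...,2]>.235)&(P[...,2]<.27)&(im.min(-1)>110)
T=P[m];print(len(T),np.percentile(T[:,2],[2,50,98]),get_finger_gap(),get_time_s())
print(get_tool_pos())
E
```

```text
hit False [0.48992331 0.10339019 0.07243781]
gap 0.06441578488240124 [-0.9  0.5  5.1]
12423 [0.23720896 0.24606381 0.25350355] 0.06453202175317758 31.4833
[ 0.49444864 -0.17422158  0.21503143]
```

View pics/w6.png

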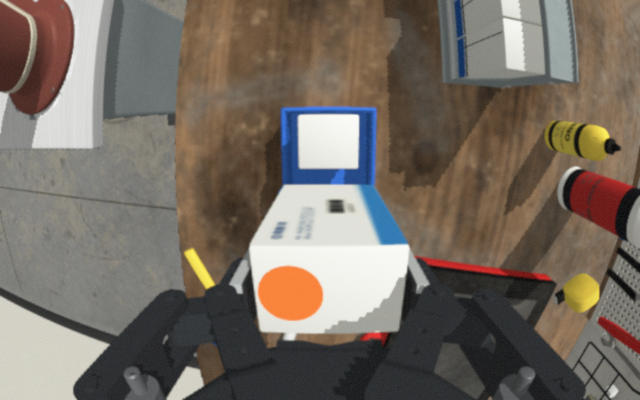

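```bash
python3 - <<'E'
import cv2,numpy as np
a=cv2.imread('pics/s6.png')[100:300,280:480];b=cv2.imread('pics/d6.png')[130:330,180:380]
cv2.imwrite('pics/6z.png',cv2.resize(np.hstack([a,b]),None,fx=2,fy=2))
E
```

```text
(no output)
```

View pics/6z.png

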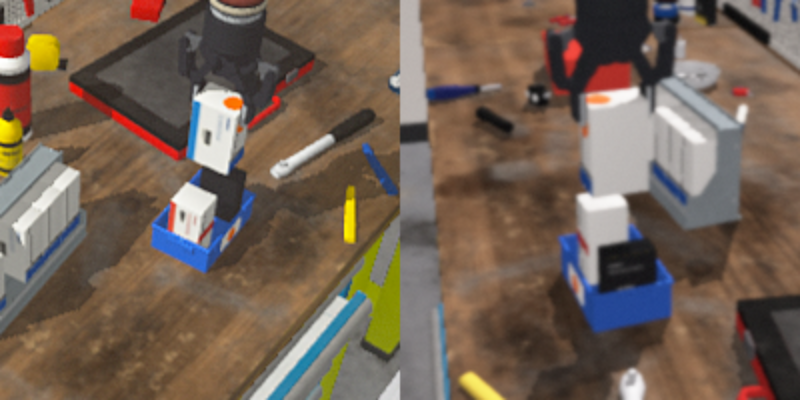

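```bash
python3 - <<'E'
from h import *
Z=np.load('w6.npz');P=Z['P'];d=Z['d']
a=.092;xb=np.array([np.cos(a),np.sin(a),0]);yb=np.array([-np.sin(a),np.cos(a),0]);g=np.array([.4944,-.1746,0])
def f(n): return [(n@xb).round(4),(n@yb).round(4),n[2].round(4)]
m=np.zeros((400,640),bool);m[255:320,262:395]=True
n,T=plane(P[m&(d>0)]);print('top',f(n),T.mean(0))
m[:]=0;m[195:235,285:365]=True
n2,Q=plane(P[m&(d>0)]);print('+y side',f(n2),len(Q),((Q-g)@yb).mean()*1000, np.percentile(Q[:,2],[1,99]))
# side face at top edge and foot
for z0,z1 in((.14,.17),(.19,.21),(.22,.24)):
    k=(Q[:,2]>z0)&(Q[:,2]<z1);print(z0,k.sum(),((Q[k]-g)@yb).mean()*1000 if k.any() else '')
A=(d>0); al=np.stack([(P-g)@xb,(P-g)@yb,P[...,2]],-1)*1000
k=A&(abs(al[...,2]-T[:,2].mean()*1000)<4)&(abs(al[...,0])<29)&(abs(al[...,1])<40);print('top y ext',np.percentile(al[k][:,1],[.5,99.5]))
E
```

```text
top [np.float64(0.0138), np.float64(0.0032), np.float64(0.9999)] [ 0.49406843 -0.17060904  0.24637213]
+y side [np.float64(-0.0019), np.float64(1.0), np.float64(0.0001)] 3182 23.414281305372583 [0.17050977 0.23384154]
0.14 16 23.16011620242777
0.19 892 23.409252507076985
0.22 944 23.419262457265695
top y ext [-20.91146774  23.81409608]
```

```bash
python3 - <<'E'
from h import *
R=Rd(.092,1); g=np.array([.4944,-.1746,0])+np.array([.0001,-.0008,0])
manip.line_to(g+[0,0,.178],R,velocity=.08)
h=manip.line_to(g+[0,0,.085],R,velocity=.05,threshold=5); print(h,get_tool_pos(),get_force().round(1))
if not h:
    h=manip.line_to(g+[0,0,.068],R,velocity=.015,threshold=4); print(h,get_tool_pos(),get_force().round(1))
snap('scene','s7.png');snap('side','d7.png')
print(get_time_s())
import cv2
a=cv2.imread('pics/s7.png')[100:300,280:480];b=cv2.imread('pics/d7.png')[130:330,180:380]
cv2.imwrite('pics/7z.png',cv2.resize(np.hstack([a,b]),None,fx=2,fy=2))
E
```

```text
False [ 0.49466928 -0.17545082  0.08525474] [ 0.6 -0.3 -1.2]
True [ 0.49445678 -0.17541456  0.07563411] [-1.1 -0.7  3.6]
34.9
```

View pics/7z.png

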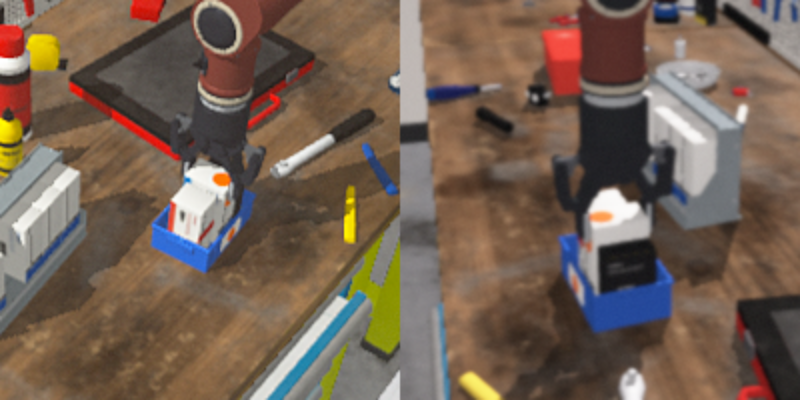

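Contact came at TCP z = 75.6 mm, against 75.4 expected on the floor. Releasing now and checking.

```bash
python3 - <<'E'
from h import *
R=Rd(.092,1);g=np.array(get_tool_pos())
command_gripper(0.085,50);manip.pause(.2)
print('gap',get_finger_gap(),get_force().round(1))
manip.line_to([g[0],g[1],.28],R,velocity=.1)
cal=viewer.get_calibration('wrist');im,d=snap('wrist','w8.png');P=cloud('wrist',d,cal)
a=.092;B0=np.array([.49335,-.1665,0]);xb=np.array([np.cos(a),np.sin(a),0]);yb=np.array([-np.sin(a),np.cos(a),0])
l=np.stack([(P-B0)@xb,(P-B0)@yb,P[...,2]],-1)*1000
ok=(d>0)&(abs(l[...,0])<60)&(abs(l[...,1])<85)
for nm,z0,z1,y0,y1 in (('tube',97,104.2,16,80),('dot',104.2,112,-40,20),('pads',82,90,-80,-32)):
    m=ok&(l[...,2]>z0)&(l[...,2]<z1)&(l[...,1]>y0)&(l[...,1]<y1)
    T=l[m];print(nm,len(T),np.median(T[:,2]).round(1),cv2.minAreaRect(T[:,:2].astype(np.float32)),plane(P[m])[0].round(3))
Q=P-S4;l=np.stack([Q@xr,Q@yr,Q[...,2]],-1)*1000
print(get_time_s())
snap('scene','s8.png')
E
```

```text
gap 0.08508611714930626 [ 0.8 -0.2  1. ]
tube 2027 101.7 ((0.1571178436279297, 41.903961181640625), (49.94209671020508, 42.94279098510742), 0.01970694400370121) [-0.002 -0.001  1.   ]
dot 2595 106.8 ((0.2095947265625, -8.987768173217773), (44.60662841796875, 65.9660873413086), 89.82926177978516) [0.006 0.001 1.   ]
pads 1220 86.8 ((0.32476806640625, -52.171573638916016), (28.989032745361328, 60.34564971923828), 89.85511779785156) [ 0.002 -0.008  1.   ]
37.7
```

View pics/w8.png

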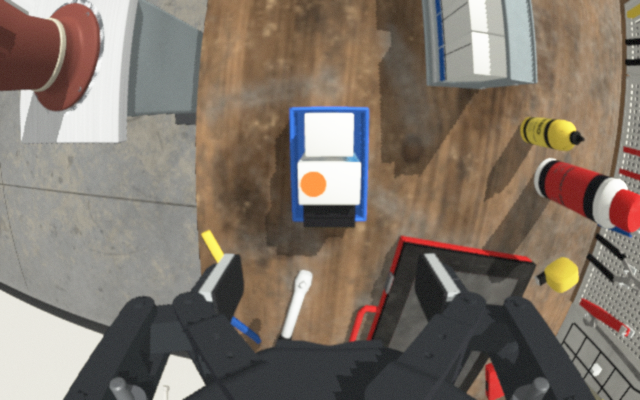

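View pics/s8.png

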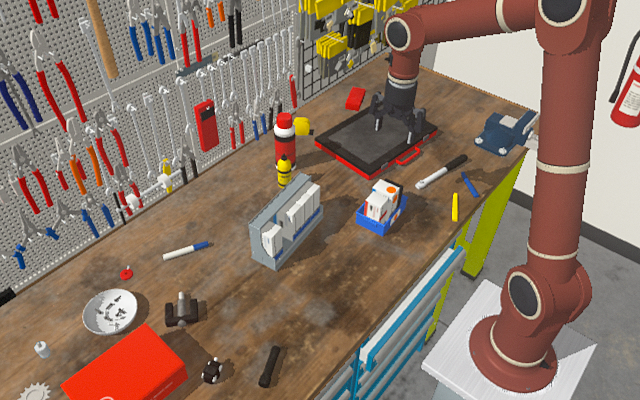

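The carton is seated: its top reads 106.8 mm, or 108.1 after the −1.3 mm bias seen on the tube. It is 0.9 mm from the gap middle across the gap, and everything is upright. Handing in.

```bash
python3 -c "
from h import *
order.hand_in();print(get_time_s())"
```

```text
the job is handed in; nothing more can be done
the job is handed in; nothing more can be done
```

The dotted carton is standing upright in the gap of the job bin, down on its floor, and the job was handed in at about 38 s of the 67 s allowed. I tipped it forward by fingertip friction, pinched its sides, drew it out along its lean and stood it upright on the bench. Then I let go, regripped it by front and back, and lowered it into the gap.

What the last checks showed before handing in:
- **Carton in the bin:** It is about 0.9 mm off the gap middle across the gap and within 1 mm along it, tilted less than 0.5°. Contact on lowering came at 75.6 mm tool height, against 75.4 mm expected. Its top then read 106.8 mm, about 108.1 mm once corrected with the tube's known height.
- **Goods in the bin:** Both are still upright and have moved less than about 2 mm.
- **Row cartons:** The other four cartons look upright in place in the pictures; I did not re-measure their positions.
- **Robot:** The hand was clear of everything, with the gripper open above the bin.

No check failed. The only mismatch was the bin rim, which measured about 5 mm larger than stated; I put that down to blurred depth at its edges. `order.hand_in()` gives no verdict, so I don't know how the run was judged.

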